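# Zero the elbow of the desktop arm by hand

### The job

The small white desktop arm is powered down and its elbow is to be zeroed by hand: first bleed the leftover air by swinging the spring-return lever of the hand valve fully over to its stop and letting it spring back. Then take the drooping forearm by its wrist, raise it without ever letting it drop until the elbow pointers stand on the long zero mark (forearm square to the upper arm), and finish while still holding it there: do not let go, nothing else may carry it. Do not force the braked upper arm out of its pose, and leave the other things on the bench where they are.

Things in the scene. Friction and masses are not known exactly. Their poses are not given: they have to be found in the camera images.
- valve: Hand-lever air valve, bolted to the bench: aluminium block 60 x 32 x 55 mm on a steel foot 100 x 56 x 5 mm, black lever clevis on top (to 83 mm high), brass fittings on both flanks. Origin: underside centre on the bench. x: along the foot, the way the lever is swung; y: parallel to the lever's pivot; z up.
- lever_grip (a point): Black upright grip of the valve lever, round, 18 mm diameter, 40 mm long, on an 8 mm steel stem. Origin: its centre, 70 mm from the pivot. z along the lever (outward), y parallel to the pivot axis. At rest the lever leans 0.30 rad from upright towards the valve's -x, at its stop 0.30 rad towards +x.
- lever_pivot (a point): Centre of the lever's pivot pin, 75 mm above the bench, directly above the valve's origin.
- valve_lever (a joint): Valve lever angle in rad: 0 at rest, 0.60 at its stop; grows as the grip swings to the valve's +x. The spring returns it to 0; it takes about 3 N at the grip to start and 7 N at the stop. Its round grip can shift some millimetres in the fingers under that load, so go by the lever itself.
- desk_arm: White six-axis desktop arm, base bolted down: base plate 150 x 150 x 12 mm, vented controller box 120 x 130 x 92 mm behind it (towards -x), turret with shoulder axis 125 mm above the bench. Origin: underside centre of the base plate. x: the way the forearm reaches; y: parallel to shoulder and elbow axes; z up.
- elbow (a point): Point on the elbow axis at mid-width of the arm, 125 mm from the shoulder axis, about 250 mm above the bench. Axes of the upper arm: z along it away from the shoulder, y the elbow axis, x square to it: the way the forearm must point when on the zero mark. The upper arm leans up to 0.17 rad from upright, differently each time, and is held by its brake.
- zero_mark (a point): Outer end of the long broad zero mark on the graduated aluminium dial (44 mm radius, 10-degree ticks) on the elbow's +y flank; an equal dial is on the -y flank. Here the upper arm is 78 mm wide over the dials. A dark pointer on each flank of the forearm runs along the dial's rim; the bar that carries them is 84 mm wide, 58 mm from the elbow axis.
- wrist: Wrist at the forearm's end: white block 58 mm long, 40 mm wide over flat flanks, 42 mm deep, with a flange disc of 19 mm radius. Origin: centre of the block, 195 mm from the elbow axis, mid-width. x along the forearm outwards, y parallel to the elbow axis. Bears about 3 to 4 N down. The forearm behind it is 44 x 38 mm. Gripped by its flanks, the wrist can turn between the fingers as it swings.
- forearm (a joint): Elbow angle in rad: 0 with the forearm drooping on its lower stop, 0.50 with the pointers on the long zero mark (forearm square to the upper arm), upper stop at 1.0. Grows as the forearm is raised. The forearm falls freely when let go. At rest it slopes 0.33 to 0.58 rad below level and rises towards the elbow, close under the body of a gripper that comes straight down on the wrist; leaning the gripper outwards, away from the elbow, gives room.
- estop_box: Grey emergency-stop box, fixed, 80 x 80 x 55 mm with a mushroom button to 88 mm high. Not to be used. Origin: underside centre.
- motor: Loose square stepper motor, 42 x 42 x 42 mm with a shaft upwards to 66 mm. Origin: underside centre.
- bit_case: Loose black case of screwdriver bits, 100 x 170 x 24 mm, bits to 49 mm high. Origin: underside centre.
- screwdriver: Loose screwdriver, 170 mm long, lying along its x. Origin: underside centre.
- multimeter: Loose grey multimeter lying flat, 170 x 85 x 45 mm. Origin: underside centre.
- parts_tray: Loose grey tray of bearings and brackets, 110 x 150 x 30 mm. Origin: underside centre.
- hex_keys: Loose holder with hex keys, 30 x 100 x 20 mm, keys sticking out 70 mm to +x. Origin: underside centre.
There are look-alikes about, which are no part of the job. What is shaped like the valve but purple is not meant.

How it is judged (in metres and radians):
On the way, in this order (a step that is already met when the one before it is completed fails the run):
1. valve lever swung to its stop while the forearm still hangs on its lower stop (value of joint valve_lever above 0.54 rad and value of joint forearm below 0.08 rad), for 0.1 s.
2. valve lever back at rest, forearm still hanging (value of joint valve_lever below 0.06 rad and value of joint forearm below 0.08 rad), for 0.1 s.
At the end, for the whole second after the job is handed in: The forearm stands still within 0.06 rad (3.4 degrees) of the zero mark (0.50 rad), the fingers bear on the wrist with more than 1 N and alone hold it up, and the valve lever is back at rest (below 0.06 rad) (value of joint forearm between 0.44 and 0.56 rad and velocity of joint forearm between -0.1 and 0.1 rad/s and contact force between the fingers and wrist above 1 N and value of joint valve_lever below 0.06 rad); the arm keeps its last pose, push and grip.
It fails at once if the forearm was let drop (falling faster than 1.2 rad/s) (velocity of joint forearm below -1.2 rad/s).
It fails at once if the braked upper arm was forced out of its pose (elbow moved over 15 mm) (distance of elbow from where it was at the start of the episode above 0.015 m).
It fails at once if a bystander was moved over 30 mm (distance of any of motor, bit_case, screwdriver, multimeter, parts_tray, hex_keys from where it was at the start of the episode above 0.03 m).
It fails at once if a loose bystander was used against the forearm (contact force between wrist and motor above 0.3 N or contact force between wrist and bit_case above 0.3 N or contact force between wrist and multimeter above 0.3 N or contact force between wrist and screwdriver above 0.3 N or contact force between wrist and parts_tray above 0.3 N or contact force between wrist and hex_keys above 0.3 N).
It also fails if it takes over 50 s, if anything falls off the work surface, if the arm or the gripper's body presses on something with over 40 N, if the wrist force passes 120 N, or if a joint passes its speed limit or range.

### The arm

A 7-joint arm with a two-finger parallel gripper is mounted at the origin on the work surface. World frame = base frame: x ahead of the robot, y to its left, z up, the work surface at z = 0. Lengths are in mm, angles in rad, forces in N, time in s.
With the tool pointing down it reaches from about 400 to 925 mm from the base axis. Payload 5.6 kg.
Tool frame: the origin (TCP) lies midway between the tips of the shut fingers; the grasp point (between the pads) lies 19 mm behind it (env.hold_point_z is the distance from the TCP to the grasp point, in mm); z points along the fingers, y is the line along which they close (so a half turn about z gives the same grasp; the last joint's range is limited). The gripper opens to 85 mm and grips with 20 to 120 N. Pads are 22 mm wide; open, the fingers measure 114 mm over their backs; the gripper's body (76 mm by 85 mm) begins 54 mm behind the grasp point. The pads swing forward as they close: fully open they stand 13 mm farther back than shut.
Start: joints at [-1.265, 0.468, -0.012, 1.603, 0.006, 1.071, -0.056], TCP at [222.192, 610.852, 203.99] pointing down, gripper open.
Joint ranges: [-2.53, 2.53], [-0.31, 2.02], [-1.57, 1.55], [0.28, 2.44], [-1.29, 4.43], [0.15, 1.84], [-2.92, 2.92]. Speed limits (rad/s): [2.57, 2.57, 3.14, 3.14, 3.14, 3.14, 3.14].

### API

Orientations are given as a 3x3 rotation matrix whose columns are the frame's x, y, z axes.
In Python, from workcell import get_state, optics, env, nets gives the robot as it stands.
- The arm moves only by the tool play_rows, never from a script. Its argument "series" is a list of rows, each a list of 7 numbers: the shift along the tool's x, y, z in mm, then the turn, a rotation vector about the tool's x, y, z in degrees, then the finger opening in mm, from 0 to 85.4. A call has 1 to 5 rows; each row is the pose to reach, as a shift and turn from the pose commanded when the call began, along the tool's axes at that moment; what a row does not reach only later rows make up. A row lasts 1/8 s, in which the tool goes at most 62.5 mm and 10.7 degrees, less where a joint would pass 70% of its speed; a pose out of reach is approached as far as the arm can. A call with a gripper value outside its range is refused whole. The fingers move at their own pace and stop on an object; "newtons" is the grip in N (left out, the last holds). Time passes only in rows, so rows that repeat a pose let the fingers close. It gives the time, the measured TCP pose, the force, the opening and the grip force at its end, in the units of the state.
- get_state(): the state, without advancing time (a new reading comes with each control period).
- optics.grab_frame(name): name is "scene" or "top"; returns a dict with "color" (480x640x3 uint8, red, green, blue), "camera_matrix" (3x3 intrinsics, pixels), "dist" ([k1, k2, p1, p2, k3] as OpenCV has them; the pictures are not rectified), "rvec" (rotation vector, rad) and "tvec" (3), from world to camera coordinates, as OpenCV has them. Camera axes: x right, y down, z forward; pixel columns grow to the right and rows downward; lengths in mm; the calibration is good to about 2 mm. A picture is of the moment at which its call begins. There is no depth.
- env.sign_off(): hands the job in; it is judged then, once.
Trained networks look in a picture, given as the dict that the camera call returned (one of the last four; its "shot" number tells which), for a name from the list of things; names that differ only in an ending like _2 or _b are one class to them, and where a whole thing is asked for, a point or a joint stands for the part that bears it (a point fixed in the world has none). Each returns a list of dicts, best first, with "conf" (0 to 1); they miss things now and then, are a little off and sometimes report something else, mostly with a low value. They report only what shows in the picture. A call takes as long as a camera call. They do not tell look-alikes from the thing itself.
- nets.regions_of(query, picture): "pixels" (480x640 bool, what is visible of it) and "extent" ([centre column, centre row, width, height] in pixels, round what is visible of it).
The state is a dict: "time": time; "joint_positions": joint angles; "joint_velocities": joint speeds; "joint_efforts": joint torques, N m; "eef_pos": TCP position; "orientation": TCP orientation; "ft_force": force on the tool from outside, world axes, zero at the start; "torque": the same for the moment, N m; "finger_gap": opening from 0.0 (shut) to 1.0 (fully open); "gripper_force": force on a finger pad.
Only numpy, scipy, OpenCV 4.12 (cv2) and the standard library are available. Lean on these libraries where they do the work, as an engineer would, in place of code of your own. Each camera call takes 0.05 s, during which the arm holds its last target. There are 200 camera calls.

## Working session

There is one attempt and no reset: what is moved stays moved. The work goes in short steps, Python scripts to look and compute and a tool call to move; the robot and the scene stay as the last step left them, time stands still between calls to the robot, and variables do not carry over. Pictures are saved under pics/ and viewed, at most 10 in all, crops included, and the job is handed in when it is done.

Besides the shell and the picture viewer there is one more tool, called as name([rows], argument=value, ...), one row to a line, values as JSON. play_rows: Moves the arm, as the interface text tells. Its arguments: {"type":"object","properties":{"series":{"type":"array"},"newtons":{"type":"number"}},"required":["series"]}

```bash
mkdir -p pics
cat > h.py <<'E'
import numpy as np, cv2
from workcell import get_state, optics, env, nets
def save(f,n): cv2.imwrite('pics/'+n, cv2.cvtColor(f['color'],cv2.COLOR_RGB2BGR))
def ray(f,uv):
    p=cv2.undistortPoints(np.array([[uv]],float),f['camera_matrix'],f['dist'])[0,0]
    R=cv2.Rodrigues(np.array(f['rvec'],float))[0]; t=np.array(f['tvec'],float).ravel()
    d=R.T@np.array([p[0],p[1],1.]); return -R.T@t, d/np.linalg.norm(d)
def at_z(f,uv,z):
    c,d=ray(f,uv); return c+d*(z-c[2])/d[2]
def tri(f1,a,f2,b):
    c1,d1=ray(f1,a);c2,d2=ray(f2,b)
    s=np.linalg.lstsq(np.c_[d1,-d2],c2-c1,rcond=None)[0]
    p,q=c1+s[0]*d1,c2+s[1]*d2
    return (p+q)/2,np.linalg.norm(p-q)
def proj(f,P):
    return cv2.projectPoints(np.array(P,float).reshape(-1,1,3),np.array(f['rvec'],float),np.array(f['tvec'],float),f['camera_matrix'],f['dist'])[0][:,0]
E
python3 - <<'E'
from h import *
np.set_printoptions(precision=1,suppress=True)
s=optics.grab_frame('scene');t=optics.grab_frame('top')
save(s,'s0.png');save(t,'t0.png')
for n,f in(('s',s),('t',t)):
    print(n,ray(f,(320,240)))
    for q in ['valve','valve_lever','desk_arm','wrist','forearm','motor','bit_case','estop_box','screwdriver','multimeter','parts_tray','hex_keys']:
        for r in nets.regions_of(q,f)[:2]: print(q,round(r['conf'],2),np.array(r['extent']),r['pixels'].sum())
E
```

```text
s (array([1664. , -260.2,  989.1]), array([-0.8,  0.1, -0.6]))
valve 0.87 [227.1 268.2  30.6  63.6] 789
valve 0.73 [148.2 262.8  32.3  59.1] 453
valve_lever 0.57 [223.4 253.5   9.3  29.8] 109
valve_lever 0.47 [140.2 250.   12.5  34.2] 195
desk_arm 0.92 [459.4 240.2 148.1 119.9] 8200
desk_arm 0.29 [222.6 253.   14.7  34.4] 156
wrist 0.61 [398.8 223.   31.9  25.4] 471
forearm 0.89 [432.8 210.8  97.1  42.7] 1515
motor 0.83 [327.3 306.4  16.4  21.5] 400
bit_case 0.79 [260.6 328.9  73.4  50.8] 2451
estop_box 0.62 [291.8 252.6  31.5  33.1] 857
estop_box 0.37 [326.6 306.4  16.8  24. ] 389
screwdriver 0.81 [355.2 234.8  40.3  10.3] 273
screwdriver 0.29 [433.2 209.9  97.8  44.6] 1506
multimeter 0.97 [202.2 244.1  36.5  42.3] 1204
parts_tray 0.51 [472.3 221.3  45.2  19. ] 210
t (array([ 278.7,  -74.9, 1432.8]), array([ 0.2, -0. , -1. ]))
valve 0.76 [505.5 251.1  41.7  38.5] 989
valve 0.64 [424.8 238.5  31.1  35.2] 774
valve_lever 0.47 [516.8 247.6  24.3   8.9] 125
valve_lever 0.31 [204.6 225.9 107.1  58.3] 2084
desk_arm 0.6 [181.5 223.4 152.4  87.6] 6529
desk_arm 0.6 [431.1 233.9  16.1   9.2] 95
forearm 0.61 [204.2 227.3 104.   56.5] 2095
motor 0.62 [327.2 195.9  16.7  18.2] 255
bit_case 0.74 [390.5 178.9  67.   44. ] 2123
estop_box 0.74 [353.2 267.5  33.1  36.3] 912
estop_box 0.68 [203.1 225.8 103.5  60.5] 2127
screwdriver 0.79 [288.1 305.   30.7  14.3] 243
multimeter 0.59 [455.5 309.4  40.2  66.4] 2179
parts_tray 0.59 [133.1 330.9  66.1  56.9] 2586
```

Run:
```python
import cv2
s=cv2.imread('pics/s0.png');t=cv2.imread('pics/t0.png')
a=cv2.resize(s[180:360,100:340],None,fx=3.3,fy=3.3,interpolation=2)
cv2.imwrite('pics/a.png',a)
cv2.imwrite('pics/b.png',cv2.resize(s[160:310,360:560],None,fx=4,fy=4,interpolation=2))
cv2.imwrite('pics/c.png',cv2.resize(t[140:360,90:550],None,fx=1.73,fy=1.73,interpolation=2))
```

```text
(no output)
```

View pics/a.png

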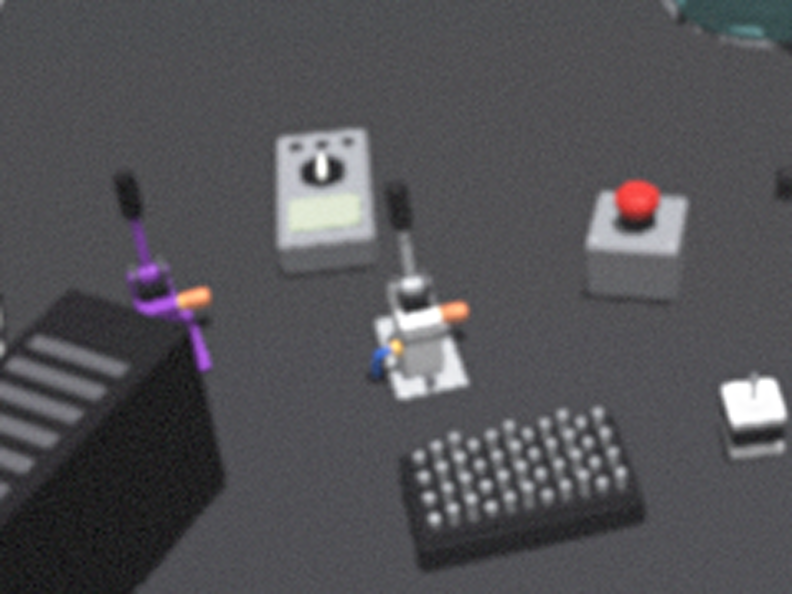

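View pics/b.png

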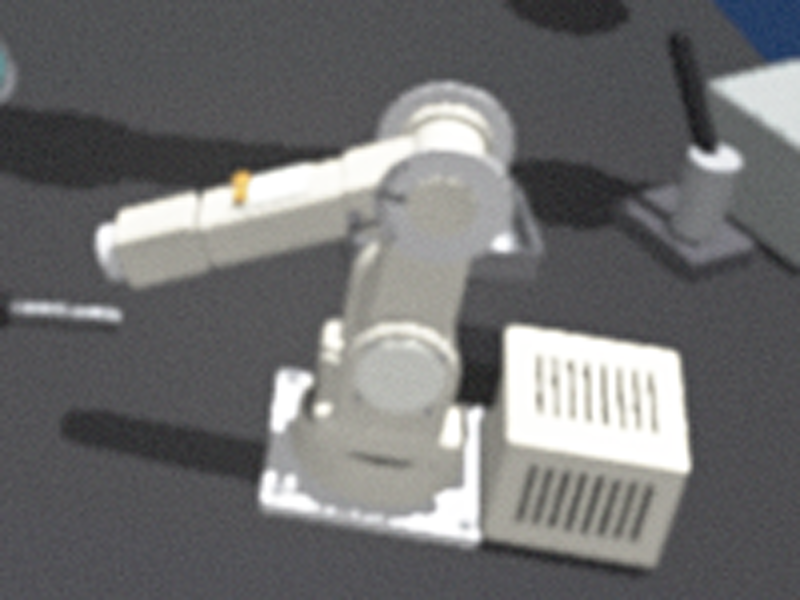

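View pics/c.png

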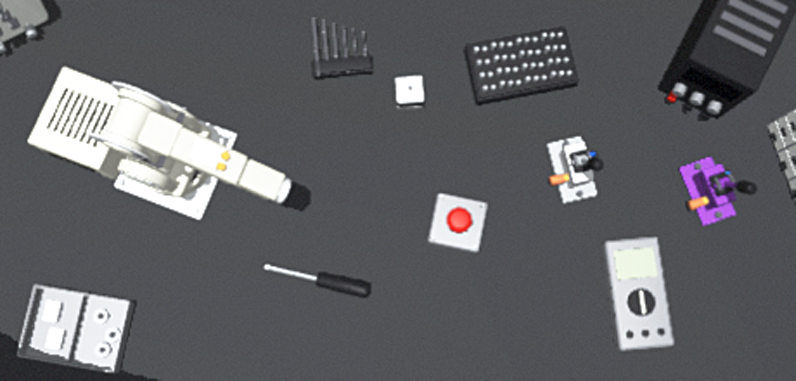

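The scene view shows the white valve at about (226,283) px with its grip at (221,242), and the purple decoy to its left at (145,270). The desk arm's elbow is at about (470,210) and its wrist at (400,222). In the top view the valve foot is at about (421,238), the grip at (433,233) and the wrist tip at (255,250).

```bash
cat > m.py <<'E'
from h import *
np.set_printoptions(precision=1,suppress=True)
s=optics.grab_frame('scene');t=optics.grab_frame('top')
A=lambda x,y:(100+x/3.3,180+y/3.3)
B=lambda x,y:(360+x/4,160+y/4)
C=lambda x,y:(90+x/1.73,140+y/1.73)
print('foot',*[at_z(t,C(*p),5) for p in [(548,143),(583,137),(597,196),(562,203)]])
print('footS',*[at_z(s,A(*p),5) for p in [(376,322),(440,308),(468,382),(403,397)]])
print('grip',tri(s,A(399,207),t,C(591,159)))
print('clevis',tri(s,A(413,290),t,C(578,163)))
print('base T',*[at_z(t,C(*p),12) for p in [(197,218),(237,132),(115,186)]])
print('base S',*[at_z(s,B(*p),12) for p in [(262,502),(480,535),(283,370)]])
print('box T',*[at_z(t,C(*p),92) for p in [(65,68),(28,143),(92,172)]])
print('box S',*[at_z(s,B(*p),92) for p in [(507,328),(680,350),(688,470),(505,440)]])
print('flange',tri(s,B(105,248),t,C(289,188)))
print('wristjoint top edge',tri(s,B(200,193),t,C(248,178)))
print('orange',tri(s,B(241,186),t,C(224,161)))
print('dial -y outer ctr',ray(s,B(441,208)))
for q,z in(('motor',42),('estop_box',55),('bit_case',24),('screwdriver',15),('multimeter',45),('hex_keys',20)):
    for r in nets.regions_of(q,t)[:1]: print(q,r['conf'],at_z(t,r['extent'][:2],z))
E
python3 m.py
```

```text
foot [ 605.7 -333.3    5. ] [ 615.6 -390.6    5. ] [ 518. -409.    5.] [ 506.6 -352.3    5. ]
footS [ 530.9 -408.5    5. ] [ 517.8 -354.5    5. ] [ 612.7 -330.7    5. ] [ 625.3 -383.1    5. ]
grip (array([ 550.4, -373.2,  140.6]), np.float64(4.419562307569583))
clevis (array([ 560.5, -369.8,   62.4]), np.float64(2.786763223974923))
base T [482.2 232.8  12. ] [623.3 173.3  12. ] [534.4 366.   12. ]
base S [630.2 174.4  12. ] [679.1 316.   12. ] [488.8 230.9  12. ]
box T [706.1 428.3  92. ] [586.9 476.6  92. ] [541.7 377.   92. ]
box S [554.4 366.   92. ] [591.4 482.4  92. ] [715.  431.3  92. ] [672.6 318.9  92. ]
flange (array([507.2,  74.3, 147.3]), np.float64(5.443658167142078))
wristjoint top edge (array([514.3, 130.6, 194.1]), np.float64(13.23241813190901))
orange (array([533.9, 156.9, 211.8]), np.float64(3.3748515490407605))
dial -y outer ctr (array([1664. , -260.2,  989.1]), array([-0.8,  0.4, -0.5]))
motor 0.73 [ 677.6 -111.2   42. ]
estop_box 0.81 [ 468.9 -181.7   55. ]
bit_case 0.75 [ 730.7 -284.9   24. ]
screwdriver 0.8 [382.   30.3  15. ]
multimeter 0.86 [ 361.2 -450.9   45. ]
hex_keys 0.72 [761.7  -0.2  20. ]
```

```bash
cat >> h.py <<'E'
from scipy.spatial.transform import Rotation as Ro
np.set_printoptions(precision=2,suppress=True)
def plan(P,R,P0=None,R0=None):
    s=get_state(); P0=np.array(s['eef_pos']) if P0 is None else P0; R0=np.array(s['orientation']) if R0 is None else R0
    print('shift',R0.T@(np.array(P)-P0),'turn',Ro.from_matrix(R0.T@R).as_rotvec(degrees=True))
def down(yaw): # tool z down, tool y along (cos yaw, sin yaw)
    y=np.array([np.cos(yaw),np.sin(yaw),0]);z=np.array([0,0,-1.]);return np.c_[np.cross(y,z),y,z]
E
python3 - <<'E'
from h import *
s=get_state();print(s,env.hold_point_z)
R=np.array(s['orientation'])
yaw=np.arctan2(R[1,1],R[0,1]);print(yaw)
for P in [(230,600,420),(440,280,430),(480,0,430),(500,-250,400),(512,-381,300)]: plan(P,R)
for yw in (0.21+np.pi/2,0.21-np.pi/2): plan((510,-381,300),down(yw))
E
```

```text
{'time': 1.7, 'joint_positions': array([-1.27,  0.47, -0.01,  1.6 ,  0.01,  1.07, -0.06]), 'joint_velocities': array([-0., -0.,  0., -0.,  0., -0., -0.]), 'joint_efforts': array([ -0.  , -53.22,   0.02, -25.16,   0.01,   0.  ,  -0.  ]), 'eef_pos': array([222.21, 610.86, 203.99]), 'orientation': array([[-0.94,  0.34,  0.  ],
       [ 0.34,  0.94,  0.  ],
       [-0.  ,  0.  , -1.  ]]), 'ft_force': array([ 0.04, -0.34,  0.35]), 'torque': array([ 0.04,  0.01, -0.  ]), 'gripper_force': 0.0, 'finger_gap': 0.9983709577780833} 18.700000000000003
1.2219258057586062
shift [ -11.05   -7.54 -216.01] turn [0. 0. 0.]
shift [-317.79 -236.47 -226.  ] turn [0. 0. 0.]
shift [-451.09 -485.93 -226.  ] turn [0. 0. 0.]
shift [-555.34 -714.04 -196.  ] turn [0. 0. 0.]
shift [-611.39 -833.05  -96.  ] turn [0. 0. 0.]
shift [-609.51 -833.73  -96.  ] turn [  0.     0.   -32.02]
shift [-609.51 -833.73  -96.  ] turn [  0.01  -0.   147.98]
```

play_rows([
  [0,0,-60,0,0,0,0],
  [0,0,-120,0,0,0,0],
  [0,0,-180,0,0,0,0],
  [-30,-20,-226,0,0,10,0],
  [-80,-55,-226,0,0,20,0],
])

```text
time: 2.33
eef_pos: [278.2, 533.6, 434.1]
orientation: [[-0.765, 0.644, 0.003], [0.644, 0.765, 0.008], [0.003, 0.007, -1.0]]
ft_force: [1.2, 0.2, -0.5]
finger_gap: -0.001
gripper_force: 0.0
```

Run:
```python
from h import *
R=down(0.21-np.pi/2);print(get_state()['joint_positions'],get_state()['eef_pos'])
for P in [(420,280,430),(480,0,430)]: plan(P,R)
```

```text
[-1.21  0.24  0.08  1.41 -0.02  1.49 -0.26] [278.22 533.64 434.12]
shift [-271.79 -102.86    2.57] turn [  0.05  -0.57 127.9 ]
shift [-497.94 -278.5     0.6 ] turn [  0.05  -0.57 127.9 ]
```

play_rows([
  [-54,-20,0,0,0,10,0],
  [-108,-40,0,0,0,20,0],
  [-163,-61,0,0,0,30,0],
  [-217,-82,0,0,0,40,0],
  [-271,-103,0,0,0,50,0],
])

```text
time: 2.95
eef_pos: [420.6, 276.9, 430.3]
orientation: [[0.005, 1.0, 0.0], [1.0, -0.005, 0.001], [0.001, 0.0, -1.0]]
ft_force: [-0.2, 0.0, -0.7]
finger_gap: -0.0
gripper_force: 0.0
```

Run:
```python
from h import *
R=down(0.21-np.pi/2);print(get_state()['joint_positions'],get_state()['eef_pos'])
for P in [(480,0,430),(500,-200,400)]: plan(P,R)
```

```text
[-0.96  0.05  0.33  1.64 -0.02  1.45 -0.63] [420.63 276.89 430.28]
shift [-276.56   60.88    0.1 ] turn [-0.01 -0.06 77.66]
shift [-476.48   81.96   29.95] turn [-0.01 -0.06 77.66]
```

play_rows([
  [-55,12,0,0,0,10,0],
  [-111,24,0,0,0,20,0],
  [-166,36,0,0,0,30,0],
  [-221,48,0,0,0,40,0],
  [-277,60,0,0,0,50,0],
])

```text
time: 3.58
eef_pos: [480.1, -0.0, 430.3]
orientation: [[0.769, 0.639, 0.001], [0.639, -0.769, 0.001], [0.001, 0.0, -1.0]]
ft_force: [0.8, 0.2, 0.3]
finger_gap: -0.002
gripper_force: 0.0
```

Run:
```python
from h import *
R=down(0.21-np.pi/2);print(get_state()['joint_positions'],get_state()['eef_pos'])
for P in [(495,-250,390),(508,-382,200)]: plan(P,R)
```

```text
[-0.68 -0.02  0.61  1.7   0.01  1.45 -0.95] [480.1   -0.03 430.35]
shift [-148.28  201.83   40.15] turn [-0.02 -0.08 27.67]
shift [-222.86  311.69  230.05] turn [-0.02 -0.08 27.67]
```

play_rows([
  [-36,50,8,0,0,10,0],
  [-72,100,20,0,0,20,0],
  [-110,150,40,0,0,28,0],
  [-146,201,55,0,0,28,0],
  [-172,240,95,0,0,28,0],
])

```text
time: 4.2
eef_pos: [503.1, -292.4, 338.5]
orientation: [[0.978, 0.208, 0.004], [0.208, -0.978, -0.002], [0.004, 0.003, -1.0]]
ft_force: [0.9, 1.0, 1.1]
finger_gap: 0.002
gripper_force: 0.0
```

play_rows([
  [-40,20,40,0,0,0,0],
  [-65,40,90,0,0,0,0],
  [-85,52,130,0,0,0,0],
  [-88,52,130,0,0,0,0],
])

```text
time: 4.7
eef_pos: [424.1, -358.7, 205.2]
orientation: [[0.979, 0.205, -0.005], [0.205, -0.979, 0.002], [-0.004, -0.003, -1.0]]
ft_force: [0.3, -0.4, 0.2]
finger_gap: -0.002
gripper_force: 0.0
```

Run:
```python
from h import *
R=down(0.21-np.pi/2);print(get_state())
plan((508,-382,200),R)
s=optics.grab_frame('scene');t=optics.grab_frame('top')
a=s['color'][200:320,150:310];b=t['color'][180:300,360:520]
im=np.hstack([cv2.resize(a,(400,300),interpolation=2),cv2.resize(b,(400,300),interpolation=2)])
cv2.imwrite('pics/d.png',im[:,:,::-1])
G=get_state()['eef_pos'];print(proj(s,G),proj(t,G))
```

```text
{'time': 4.7, 'joint_positions': array([-0.04,  0.39,  0.87,  1.87, -0.34,  1.04, -0.39]), 'joint_velocities': array([-0.03, -0.07,  0.01, -0.04,  0.02,  0.01, -0.  ]), 'joint_efforts': array([  1.04, -35.11,   8.23, -21.73,  -0.02,  -0.21,   0.22]), 'eef_pos': array([ 424.1 , -358.7 ,  205.18]), 'orientation': array([[ 0.98,  0.2 , -0.01],
       [ 0.2 , -0.98,  0.  ],
       [-0.  , -0.  , -1.  ]]), 'ft_force': array([ 0.27, -0.38,  0.16]), 'torque': array([-0.01, -0.01,  0.  ]), 'gripper_force': 0.0, 'finger_gap': -0.002346174776869568}
shift [77.38 39.99  4.7 ] turn [-0.19  0.26 -0.23]
[[226.05 195.69]] [[435.15 276.74]]
```

View pics/d.png

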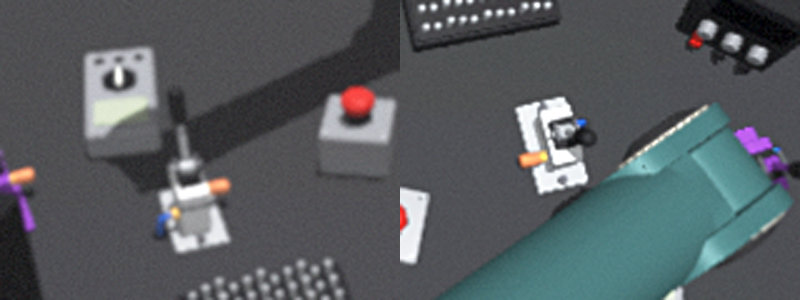

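play_rows([
  [20,20,20,0,0,0,0],
  [50,39,50,0,0,0,0],
  [75,39,75,0,0,0,0],
  [75,39,75,0,0,0,0],
])

```text
time: 5.3
eef_pos: [511.7, -378.7, 131.9]
orientation: [[0.977, 0.214, -0.0], [0.214, -0.977, 0.001], [0.0, -0.001, -1.0]]
ft_force: [-0.5, -0.4, -0.1]
finger_gap: 0.002
gripper_force: 0.0
```

Run:
```python
from h import *
s=optics.grab_frame('scene');t=optics.grab_frame('top')
a=s['color'][210:300,170:290];b=t['color'][190:280,380:500]
im=np.hstack([cv2.resize(a,(400,300),interpolation=2),cv2.resize(b,(400,300),interpolation=2)])
cv2.imwrite('pics/e.png',im[:,:,::-1])
G=get_state();print(G['eef_pos'],G['ft_force'])
```

```text
[ 509.48 -381.36  134.11] [-0.85 -0.55  0.95]
```

View pics/e.png

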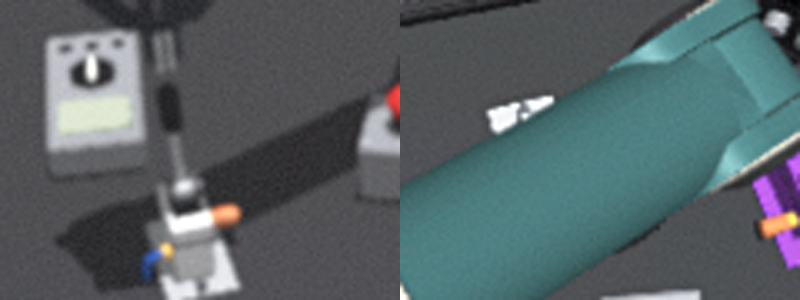

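play_rows([
  [15,0,0,0,0,0,0],
  [25,0,0,0,0,0,0],
  [35,0,0,0,0,0,0],
  [45,0,0,0,0,0,0],
  [50,0,0,0,0,0,0],
])

```text
time: 6.02
eef_pos: [559.6, -370.6, 137.3]
orientation: [[0.978, 0.209, 0.004], [0.209, -0.978, 0.001], [0.005, -0.0, -1.0]]
ft_force: [-5.7, 7.1, 23.7]
finger_gap: -0.002
gripper_force: 11.7
```

play_rows([
  [3,0,0,0,0,0,0],
  [5,0,0,0,0,0,0],
  [5,0,0,0,0,0,0],
])

```text
time: 6.4
eef_pos: [564.8, -369.3, 137.3]
orientation: [[0.978, 0.21, 0.005], [0.21, -0.978, 0.001], [0.005, 0.0, -1.0]]
ft_force: [-3.3, 6.5, 22.5]
finger_gap: 0.002
gripper_force: 11.0
```

Run:
```python
from h import *
s=optics.grab_frame('scene')
a=s['color'][190:290,160:300]
cv2.imwrite('pics/f.png',cv2.resize(a,(784,560),interpolation=2)[:,:,::-1])
G=get_state();print(G['eef_pos'],G['ft_force'],G['torque'])
```

```text
[ 564.72 -369.4   137.27] [-3.27  6.49 21.61] [1.46 0.91 0.02]
```

View pics/f.png

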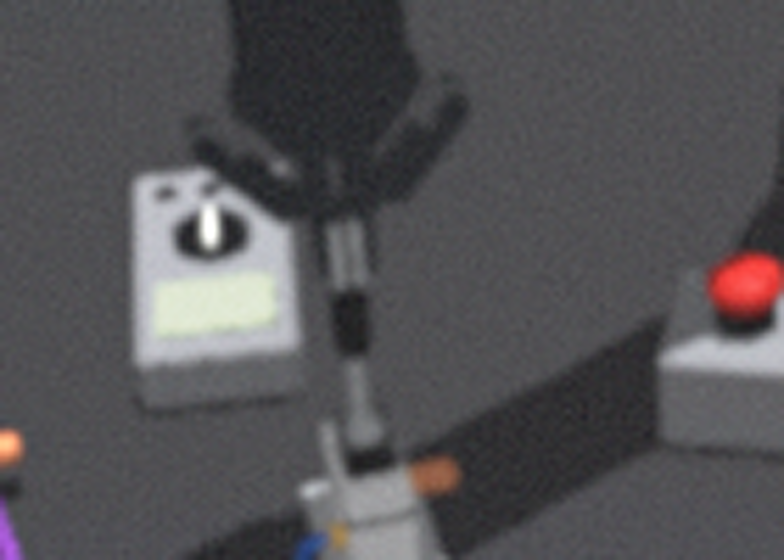

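Run:
```python
from h import *
s=optics.grab_frame('scene')
k=lambda P:(proj(s,P)-[160,190])*5.6
print('tcp',k(get_state()['eef_pos']))
x=np.array([.978,.209,0]);pv=np.array([569,-369,75.])
for a in (-.3,0,.1,.2,.3): 
    d=np.sin(a)*x+np.array([0,0,np.cos(a)]); print(a,k([pv,pv+50*d,pv+90*d]).ravel())
```

```text
tcp [[353.87 319.9 ]]
-0.3 [366.68 427.87 351.57 331.18 339.28 252.03]
0 [366.68 427.87 356.9  346.15 348.82 278.14]
0.1 [366.68 427.87 358.93 352.95 352.49 290.3 ]
0.2 [366.68 427.87 361.04 360.55 356.34 304.01]
0.3 [366.68 427.87 363.22 368.88 360.34 319.14]
```

The grip is pressed against the fingers at roughly 0.4 rad (grip top at about (350,290) in the crop). The upward force suggests a finger step is resting on the grip's top, so I'll raise the tool and keep pushing.

play_rows([
  [0,0,-6,0,0,0,0],
  [0,0,-11,0,0,0,0],
  [4,0,-11,0,0,0,0],
  [8,0,-11,0,0,0,0],
  [8,0,-11,0,0,0,0],
])

```text
time: 7.12
eef_pos: [570.5, -367.7, 142.9]
orientation: [[0.978, 0.209, -0.001], [0.209, -0.978, 0.0], [-0.001, -0.0, -1.0]]
ft_force: [-0.6, 0.4, -0.4]
finger_gap: -0.0
gripper_force: 0.0
```

```bash
cat > lev.py <<'E'
from h import *
import sys
G=get_state();print(G['eef_pos'],G['ft_force'],G['gripper_force'])
s=optics.grab_frame('scene');save(s,sys.argv[1])
x=np.array([.978,.209,0]);pv=np.array([569,-369,75.])
g=cv2.cvtColor(s['color'],cv2.COLOR_RGB2GRAY)
for r in nets.regions_of('valve_lever',s)[:3]:print(r['conf'],np.array(r['extent']))
for a in np.arange(-.3,.41,.1):
    d=np.sin(a)*x+np.array([0,0,np.cos(a)]); P=proj(s,[pv+50*d,pv+90*d]);print(round(a+.3,2),P.ravel())
for v in range(228,264): print(v,g[v,216:232])
E
python3 lev.py l1.png
```

```text
[ 570.53 -367.73  142.87] [-0.58  0.39 -0.41] 0.0
0.58 [140.5 249.2  12.6  34.3]
0.0 [222.78 249.14 220.59 235.01]
0.1 [223.07 249.86 221.1  236.24]
0.2 [223.39 250.75 221.67 237.8 ]
0.3 [223.73 251.81 222.29 239.67]
0.4 [224.09 253.03 222.94 241.84]
0.5 [224.47 254.38 223.63 244.29]
0.6 [224.86 255.87 224.35 246.99]
0.7 [225.26 257.47 225.08 249.92]
228 [50 44 49 48 54 60 65 69 65 51 51 66 80 83 78 83]
229 [49 44 56 67 76 75 88 97 79 64 48 67 74 84 81 81]
230 [ 51  50  66  95 103  96  98 112 100  72  61  65  80  83  84  77]
231 [ 52  50  77 106 119 101 103 114 104  73  56  67  77  81  79  82]
232 [ 52  50  72 105 124 109  98 110 107  78  62  63  82  84  85  80]
233 [ 58  46  67 106 121 107  98 107 106  82  59  62  78  75  82  77]
234 [ 57  49  62  98 116 109  96 107 106  85  60  66  75  78  81  83]
235 [ 67  48  60  94 116 109  97 109 115  90  60  63  71  84  84  83]
236 [ 62  55  58  84 112 110  99 108 117  96  64  61  74  83  82  78]
237 [ 66  49  47  78 112 113  94 111 118 104  75  66  76  82  83  81]
238 [ 67  56  49  79 106 114 101 104 121 109  87  77  76  79  79  82]
239 [ 68 
[... 880 characters left out ...]

254 [ 86  84  76  81  90 104 115 118  99  85  82  78  80  78  81  82]
255 [ 77  77  79  82  85 106 120 120  97  89  82  81  74  84  82  80]
256 [ 87  84  78  77  87 102 119 114 103  92  83  78  83  83  85  82]
257 [ 80  78  80  80  87 102 116 119 107  89  84  75  80  80  79  83]
258 [ 80  84  81  75  81  99 112 117 110  90  86  80  83  83  81  82]
259 [ 84  79  85  81  82  92 111 123 111  94  87  80  83  83  78  81]
260 [ 82  81  83  80  80  89 108 121 116 101  89  76  77  82  84  83]
261 [ 78  82  80  79  80  90 104 120 118 104  86  75  75  78  80  76]
262 [ 76  79  79  79  79  82 104 117 118  99  83  71  68  81  82  82]
263 [ 82  79  77  74  75  82  99 112 119 109  92  80  68  71  76  80]
```

play_rows([
  [0,0,-50,0,0,0,0],
  [-10,0,-75,0,0,0,85],
  [-22,1,-75,0,0,0,85],
  [-22,1,-75,0,0,0,85],
  [-22,1,-75,0,0,0,85],
])

```text
time: 7.85
eef_pos: [548.5, -373.0, 217.1]
orientation: [[0.978, 0.208, -0.001], [0.208, -0.978, 0.001], [-0.001, -0.002, -1.0]]
ft_force: [0.3, 1.0, -0.2]
finger_gap: 0.855
gripper_force: 0.0
```

Run:
```python
from h import *
G=get_state();print(G['eef_pos'],G['ft_force'],G['finger_gap'])
s=optics.grab_frame('scene');t=optics.grab_frame('top')
a=s['color'][170:290,150:310];b=t['color'][190:280,380:500]
cv2.imwrite('pics/g.png',cv2.resize(a,(800,600),interpolation=2)[:,:,::-1])
print((proj(s,G['eef_pos'])-[150,170])*5)
x=np.array([.978,.209,0]);pv=np.array([569,-369,75.]);d=-np.sin(.3)*x+np.array([0,0,np.cos(.3)])
print((proj(s,[pv,pv+50*d,pv+90*d])-[150,170])*5)
```

```text
[ 548.45 -373.    217.13] [ 0.27  1.03 -0.18] 0.8554358284386563
[[345.14 242.93]]
[[377.39 482.02]
 [363.9  395.69]
 [352.93 325.03]]
```

View pics/g.png

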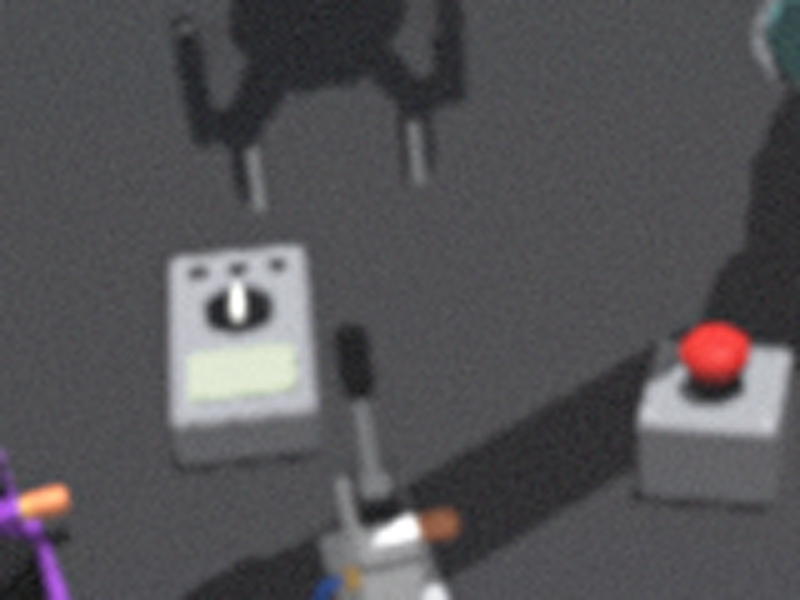

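The grip is centred below the open fingers (grip at (350,360), finger midpoint column 338). I'll descend with the fingers straddling it and close.

play_rows([
  [0,0,50,0,0,0,85],
  [0,0,90,0,0,0,85],
  [0,0,98,0,0,0,85],
  [0,0,98,0,0,0,10],
  [0,0,98,0,0,0,10],
], newtons=50)

```text
time: 8.57
eef_pos: [549.8, -374.7, 122.3]
orientation: [[0.978, 0.208, 0.002], [0.208, -0.978, -0.002], [0.002, 0.002, -1.0]]
ft_force: [-0.2, -0.6, -0.2]
finger_gap: 0.597
gripper_force: 0.0
```

play_rows([
  [0,0,0,0,0,0,10],
  [0,0,0,0,0,0,10],
  [0,0,0,0,0,0,10],
  [0,0,0,0,0,0,10],
])

```text
time: 9.07
eef_pos: [549.5, -374.8, 121.8]
orientation: [[0.978, 0.208, 0.002], [0.208, -0.978, -0.002], [0.002, 0.002, -1.0]]
ft_force: [0.2, -1.0, 6.6]
finger_gap: 0.171
gripper_force: 49.0
```

play_rows([
  [10,0,-2,0,0,0,10],
  [20,0,-3,0,0,0,10],
  [30,0,-2,0,0,0,10],
  [38,0,0,0,0,0,10],
  [38,0,0,0,0,0,10],
], newtons=60)

```text
time: 9.7
eef_pos: [586.8, -366.2, 123.7]
orientation: [[0.978, 0.209, 0.002], [0.209, -0.978, -0.0], [0.002, 0.001, -1.0]]
ft_force: [-5.1, 2.7, 18.6]
finger_gap: 0.172
gripper_force: 60.1
```

```bash
cat > lev.py <<'E'
from h import *
G=get_state();print(G['eef_pos'],G['ft_force'],G['gripper_force'],G['finger_gap'])
s=optics.grab_frame('scene')
x=np.array([.978,.209,0]);pv=np.array([569,-371,75.])
for a in np.arange(-.3,.41,.1):
    d=np.sin(a)*x+np.array([0,0,np.cos(a)]); P=proj(s,[pv+50*d,pv+90*d]);print(round(a+.3,2),P.ravel())
g=cv2.cvtColor(s['color'],cv2.COLOR_RGB2GRAY)
for v in range(232,266): print(v,g[v,214:232])
E
python3 lev.py
```

```text
[ 586.82 -366.25  123.68] [-5.05  2.67 18.64] 60.07586324005388 0.17234083440304543
0.0 [222.02 249.18 219.81 235.05]
0.1 [222.31 249.9  220.33 236.28]
0.2 [222.62 250.8  220.89 237.84]
0.3 [222.96 251.86 221.51 239.71]
0.4 [223.32 253.07 222.16 241.88]
0.5 [223.7  254.43 222.84 244.33]
0.6 [224.09 255.92 223.55 247.04]
0.7 [224.48 257.52 224.28 249.96]
232 [45 42 43 50 58 75 78 81 80 77 73 56 47 45 43 50 48 48]
233 [44 42 44 51 57 75 76 83 83 78 68 63 50 44 49 46 49 50]
234 [40 43 41 45 58 74 78 84 82 83 69 54 48 49 46 47 41 48]
235 [46 43 45 48 63 72 79 79 81 82 73 52 47 48 47 46 48 54]
236 [43 44 47 44 57 74 78 84 79 82 64 48 40 40 48 44 51 59]
237 [49 50 40 48 52 72 78 81 81 79 59 57 56 63 57 48 52 65]
238 [39 50 46 52 51 68 76 76 78 79 67 61 80 89 71 58 58 66]
239 [ 48  44  47  57  67  71  73  78  82  79  66  71  94 109  91  66  53  75]
240 [ 54  44  58  82  96  90  75  81  80  78  67  68  91 109  98  66  53  70]
241 [ 57  47  63  97 118 104  78  75  72  66  65  66  90 113 104  72  58  65]
242 [ 63  47  66  99 120 111  82  67  58  55  56  61  88 107 105  80  55  63]
243 [ 67  46
[... 991 characters left out ...]
57 [ 89  80  80  80  75  82  80  89 102 112 111  99  90  80  80  80  82  80]
258 [ 89  79  80  79  84  83  83  89 108 116 115 101  85  80  77  79  82  81]
259 [ 83  84  81  83  80  77  75  90 103 114 115 101  87  83  82  80  77  80]
260 [ 80  84  83  81  84  79  80  85  98 115 115  97  87  78  79  82  80  80]
261 [ 79  80  79  82  83  83  80  80  94 110 112  99  88  73  79  74  82  80]
262 [ 83  81  84  78  81  75  76  81  97 110 115 107  87  77  72  76  82  78]
263 [ 84  79  81  82  74  76  72  83  99 107 113 107  97  79  69  73  79  85]
264 [ 85  80  83  98 102  91  77  80  98 116 113 110 105  92  80  78  85  87]
265 [ 82  82 102 140 151 121  87  81 106 115 121 123 113 105  85  78  82  82]
```

play_rows([
  [4,0,-1,0,0,0,10],
  [8,0,-1,0,0,0,10],
  [10,0,-1,0,0,0,10],
  [10,0,-1,0,0,0,10],
])

```text
time: 10.25
eef_pos: [593.6, -364.5, 122.3]
orientation: [[0.978, 0.207, -0.003], [0.207, -0.978, 0.0], [-0.003, -0.001, -1.0]]
ft_force: [-7.0, 0.9, 8.6]
finger_gap: 0.166
gripper_force: 58.6
```

```bash
python3 lev.py | grep -v '^0'
```

```text
[ 593.58 -364.52  122.33] [-7.    0.93  8.55] 58.599158136639744 0.16647575360455907
232 [46 50 45 45 49 66 75 79 85 83 74 56 49 43 48 44 47 47]
233 [51 42 38 45 50 62 76 80 79 84 70 64 52 44 47 43 47 47]
234 [46 42 49 39 53 70 75 80 86 87 78 63 54 46 42 47 43 47]
235 [44 46 40 46 51 65 79 81 80 80 73 63 53 46 44 46 47 49]
236 [48 45 44 43 56 67 78 82 82 81 78 56 49 48 40 46 45 47]
237 [48 44 51 49 49 68 80 80 81 80 71 62 46 46 47 47 45 46]
238 [45 44 50 48 47 64 73 78 85 73 74 56 37 42 47 45 41 54]
239 [46 48 42 43 48 62 71 79 85 78 77 61 53 55 58 47 54 57]
240 [48 47 42 46 50 61 70 79 77 87 77 63 65 75 69 66 54 61]
241 [55 49 43 48 62 63 77 80 80 79 79 68 72 98 98 83 59 56]
242 [ 62  50  47  64  85  88  78  79  79  79  77  67  77 104 119  94  61  57]
243 [ 71  48  51  78 101 104  93  72  71  72  73  59  74 103 119 100  64  57]
244 [ 78  51  48  71 106 118 100  70  60  62  56  51  67 103 115  98  70  56]
245 [ 77  49  46  75 105 124 102  68  39  40  34  39  58  95 115 100  73  56]
246 [ 81  57  43  68 106 126 106  67  43  35  35  38  54  89 114 101  73  56]
247 [ 86  58  49  66 101 
[... 684 characters left out ...]
 79 82 84 81 79]
257 [83 85 82 83 85 77 79 81 82 91 93 88 82 80 82 83 79 80]
258 [ 86  81  79  79  78  83  80  87  90 108 109 100  87  78  78  78  84  82]
259 [ 82  86  81  77  80  78  80  82  94 109 113 103  88  80  81  79  84  82]
260 [ 79  78  78  80  81  83  84  83  92 107 114 106  92  82  86  79  77  84]
261 [ 75  79  85  82  83  81  76  82  93 111 117 104  87  76  76  83  80  79]
262 [ 79  83  80  80  79  79  75  80  93 105 112 106  88  72  77  73  79  82]
263 [ 81  76  84  79  79  76  77  76  93 110 111 106  97  75  73  75  78  82]
264 [ 82  81  88 103 121 113  89  84  98 113 116 116 106  93  78  77  86  81]
265 [ 81  73 102 156 192 171 111  87 105 117 116 119 115 102  86  80  79  85]
```

play_rows([
  [4,0,1,0,0,0,10],
  [8,0,2,0,0,0,10],
  [12,0,3,0,0,0,10],
  [12,0,3,0,0,0,10],
])

```text
time: 10.8
eef_pos: [598.8, -363.4, 120.4]
orientation: [[0.979, 0.204, -0.013], [0.204, -0.979, 0.003], [-0.013, -0.006, -1.0]]
ft_force: [-22.4, 4.6, 23.1]
finger_gap: 0.168
gripper_force: 59.7
```

```bash
python3 lev.py | grep -E '^\[|^2[45]'
```

```text
[ 598.84 -363.44  120.41] [-22.41   4.63  23.13] 59.667662715073675 0.1678792762227435
240 [49 44 46 35 48 62 72 79 77 79 76 68 50 41 50 47 43 50]
241 [48 47 48 45 41 57 69 79 80 80 77 66 50 54 60 53 46 55]
242 [47 43 48 44 46 53 67 74 81 82 78 69 63 79 86 73 53 54]
243 [ 63  49  44  45  53  64  72  74  83  81  75  68  68  94 108  92  67  63]
244 [ 66  49  49  53  74  91  86  75  72  79  77  62  69  94 115 101  69  55]
245 [ 82  56  45  64  93 112 101  78  72  68  67  57  56  86 117 108  74  59]
246 [ 78  63  50  64  98 123 112  77  59  48  50  49  56  86 112 102  78  58]
247 [ 86  62  47  61  97 116 107  76  47  41  32  36  49  82 111 108  80  60]
248 [ 93  61  54  61  87 112 108  81  49  37  37  39  42  78 109 113  89  61]
249 [ 93  71  54  52  83 112 113  84  54  35  43  35  40  74 108 118  94  61]
250 [ 94  73  54  53  80 111 115  94  55  26  33  28  45  70 105 120 100  69]
251 [ 93  76  59  52  75 105 116  94  61  44  39  39  33  68 104 123 107  82]
252 [ 93  77  63  53  71 105 125 103  66  34  35  35  35  65  97 117 108  89]
253 [ 85  78  70  62  75 104 123 108  70  36  31  32  41  62  94 109 100  87]
254 [ 89  80  77  71  79 105 120 105  70  41  29  29  43  57  81  92  93  83]
255 [ 86  84  80  81  85  93 106  88  63  39  40  29  48  57  72  83  83  79]
256 [86 85 81 79 85 87 91 77 49 37 34 44 50 63 79 77 80 80]
257 [87 84 82 83 81 84 79 69 60 54 58 54 66 76 81 80 83 82]
258 [82 80 82 77 80 84 79 79 81 88 86 83 79 80 82 83 80 83]
259 [ 82  84  81  83  78  84  85  82  91 102 110 102  84  84  78  77  85  77]
```

Force rose from 7 N to 22 N and the grip sits at the 0.6 rad rows (246–257), so the lever is on its stop. I'll bring it back gently and release.

play_rows([
  [-15,0,-5,0,0,0,10],
  [-30,0,-6,0,0,0,10],
  [-45,0,-4,0,0,0,10],
  [-60,0,-2,0,0,0,10],
  [-60,0,-2,0,0,0,85],
])

```text
time: 11.48
eef_pos: [548.6, -373.3, 120.3]
orientation: [[0.978, 0.208, 0.001], [0.208, -0.978, 0.001], [0.001, -0.001, -1.0]]
ft_force: [-1.0, 0.9, -0.4]
finger_gap: 0.369
gripper_force: 0.0
```

play_rows([
  [0,0,0,0,0,0,85],
  [0,0,0,0,0,0,85],
  [0,0,0,0,0,0,85],
  [0,0,-40,0,0,0,85],
  [0,0,-100,0,0,0,85],
])

```text
time: 12.1
eef_pos: [548.0, -372.6, 219.6]
orientation: [[0.978, 0.208, -0.004], [0.208, -0.978, 0.002], [-0.004, -0.003, -1.0]]
ft_force: [1.3, -0.6, 0.9]
finger_gap: 1.001
gripper_force: 0.0
```

```bash
python3 lev.py | grep -E '^\[|^2[345]|^0.[01]'
python3 - <<'E'
from h import *
print(get_state()['joint_positions'])
E
```

```text
[ 547.98 -372.6   219.55] [ 1.27 -0.58  0.88] 0.0 1.000813114216055
0.0 [222.02 249.18 219.81 235.05]
0.1 [222.31 249.9  220.33 236.28]
232 [79 78 79 81 84 82 85 83 80 83 79 81 78 79 82 82 82 82]
233 [77 77 84 77 78 82 76 80 80 85 82 82 84 81 81 83 78 82]
234 [81 81 79 76 79 71 63 72 78 78 80 77 84 83 84 78 82 85]
235 [79 80 76 67 60 54 52 57 60 71 84 79 84 80 80 83 79 83]
236 [80 80 71 57 50 41 42 48 55 67 78 82 84 76 80 84 84 81]
237 [80 79 67 52 36 34 41 33 44 61 76 80 79 81 83 81 80 77]
238 [78 80 66 49 47 36 33 39 42 57 73 82 84 85 79 78 82 83]
239 [83 77 65 50 33 42 40 35 39 53 69 80 78 79 80 81 85 76]
240 [81 79 69 53 41 26 45 35 39 55 69 76 81 84 79 81 79 83]
241 [79 82 70 54 43 32 39 35 39 55 70 79 82 78 81 83 79 81]
242 [81 80 72 63 46 40 40 26 39 48 62 76 82 86 80 82 84 77]
243 [84 82 80 63 41 39 38 36 29 47 62 77 82 76 81 81 84 84]
244 [85 80 81 61 51 35 36 44 35 40 62 72 79 80 81 78 86 80]
245 [85 82 81 69 50 39 38 38 39 40 54 73 81 82 79 88 82 87]
246 [92 81 75 75 55 34 40 33 40 40 56 71 81 85 84 81 78 76]
247 [92 78 76 72 56 43 38 36 37 41 61 70 77 81 83 84 80 85]
248 
[... 221 characters left out ...]
 93  80  83  85  82  80  82  85]
252 [ 88  80  80  82  85  81  97 109 122 113  91  83  79  85  83  81  82  80]
253 [ 89  83  85  82  82  83  91 111 118 110  95  86  81  80  78  80  82  85]
254 [ 86  78  81  78  83  79  90 108 126 116  97  84  86  80  84  80  80  80]
255 [ 83  82  77  76  84  84  83 108 123 114 104  86  80  83  82  79  85  79]
256 [ 89  81  81  81  83  79  86 106 115 117 100  88  85  77  87  79  76  80]
257 [ 88  85  82  78  81  81  86 101 112 121 106  89  78  86  82  82  82  85]
258 [ 85  84  81  78  86  83  85  95 113 119 105  91  80  84  79  81  82  74]
259 [ 80  86  81  77  81  79  87  91 112 117 116  92  88  81  78  85  79  81]
[-0.    0.57  0.82  1.58 -0.44  1.18 -0.46]
```

```bash
cat > fit.py <<'E'
from h import *
from scipy.optimize import least_squares
s=optics.grab_frame('scene');t=optics.grab_frame('top')
B=lambda x,y:(360+x/4,160+y/4)
C=lambda x,y:(90+x/1.73,140+y/1.73)
obs=[(t,C(197,218),(75,75,12)) ,(t,C(237,132),(75,75,12)),(t,C(115,186),0),(s,B(262,502),0),(s,B(480,535),0),(s,B(283,370),0)]
loc=[(75,-75,12),(75,75,12),(-75,-75,12),(75,75,12),(-75,75,12),(75,-75,12)]
def geo(p):
    bx,by,yw,l,L=p; ex=np.array([np.cos(yw),np.sin(yw),0]);ey=np.array([-ex[1],ex[0],0]);z=np.array([0,0,1.]);b=np.array([bx,by,0])
    E=b+125*z+125*(np.sin(l)*ex+np.cos(l)*z); f=np.cos(.5+l)*ex-np.sin(.5+l)*z
    return b,ex,ey,z,E,f
def res(p):
    b,ex,ey,z,E,f=geo(p); r=[]
    for (c,uv,_),q in zip(obs,loc): r+=list(proj(c,b+q[0]*ex+q[1]*ey+q[2]*z)[0]-uv)
    r+=list(proj(s,E+39*ey)[0]-B(441,208))
    r+=list(proj(s,E+p[4]*f)[0]-B(105,248))+list(proj(t,E+p[4]*f)[0]-C(289,188))
    return r+[(p[4]-232)/4]
o=least_squares(res,[581,271,np.arctan2(-.927,-.375),0,232],loss='soft_l1',x_scale=[1,1,.01,.01,1])
print(o.x,np.array(res(o.x)))
b,ex,ey,z,E,f=geo(o.x);W=E+195*f;print('E',E,'W',W,'f',f,'ey',ey)
np.savez('arm.npz',p=o.x)
E
python3 fit.py
```

```text
[581.11 271.48  -1.93  -0.05 238.27] [ 1.73 -0.75 -0.48 -0.42 -0.77 -1.18 -0.44 -1.39 -0.54 -0.27 -1.31 -0.88
  0.5  -1.21 -0.2   0.5  -1.96  0.01  1.57]
E [583.17 276.89 249.87] W [520.78 113.1  164.4 ] f [-0.32 -0.84 -0.44] ey [ 0.93 -0.36  0.  ]
```

```bash
cat > arm.py <<'E'
from h import *
p=np.load('arm.npz')['p']
bx,by,yw,l,_=p; ex=np.array([np.cos(yw),np.sin(yw),0]);ey=np.array([-ex[1],ex[0],0]);z=np.array([0,0,1.])
E=np.array([bx,by,125])+125*(np.sin(l)*ex+np.cos(l)*z)
def F(q): a=.5+l-q; return np.cos(a)*ex-np.sin(a)*z, np.sin(a)*ex+np.cos(a)*z   # forearm dir, normal up
def pose(q,off,tilt=0):
    f,n=F(q); W=E+195*f
    f2,n2=F(q+tilt); return W+off*n2, np.c_[np.cross(ey,-n2),ey,-n2]
E
python3 - <<'E'
from arm import *
P,R=pose(0,110);print(P,R)
plan((530,-200,330),R);plan(P+[0,0,20],R)
E
```

```text
[503.62  68.04 263.27] [[ 0.32  0.93  0.16]
 [ 0.84 -0.36  0.41]
 [ 0.44  0.   -0.9 ]]
shift [  17.19 -175.22 -106.61] turn [ 13.31  23.66 -56.03]
shift [  46.94 -443.09  -60.9 ] turn [ 13.31  23.66 -56.03]
```

play_rows([
  [0,-20,-50,2.1,3.8,-9,85],
  [10,-65,-90,4.3,7.6,-18,85],
  [17,-120,-110,6.4,11.4,-27,85],
  [20,-180,-110,8.5,15.1,-36,85],
  [25,-235,-110,10.6,18.9,-45,85],
])

```text
time: 12.88
eef_pos: [523.5, -136.2, 329.9]
orientation: [[0.503, 0.85, 0.157], [0.786, -0.525, 0.327], [0.36, -0.041, -0.932]]
ft_force: [0.3, -1.2, 0.1]
finger_gap: 0.995
gripper_force: 0.0
```

Run:
```python
from arm import *
P,R=pose(0,110);print(get_state()['joint_positions'])
plan(P+[0,0,20],R)
```

```text
[-0.09  0.17  0.59  1.8  -0.49  1.26  0.1 ]
shift [ 133.71 -122.18  107.13] turn [  2.19   4.62 -10.88]
```

play_rows([
  [35,-30,20,1,2,-5,85],
  [70,-60,45,2.2,4.6,-10.9,85],
  [100,-92,75,2.2,4.6,-10.9,85],
  [134,-122,107,2.2,4.6,-10.9,85],
  [134,-122,107,2.2,4.6,-10.9,85],
])

```text
time: 13.5
eef_pos: [503.1, 70.4, 281.2]
orientation: [[0.32, 0.936, 0.149], [0.842, -0.353, 0.409], [0.435, -0.005, -0.9]]
ft_force: [1.4, -0.5, -0.7]
finger_gap: 0.994
gripper_force: 0.0
```

Run:
```python
from arm import *
G=get_state();print(G['joint_positions'],G['eef_pos'],G['finger_gap'])
s=optics.grab_frame('scene');t=optics.grab_frame('top')
a=cv2.resize(s['color'][150:270,350:510],(400,300),interpolation=2);b=cv2.resize(t['color'][180:300,200:360],(400,300),interpolation=2)
W=E+195*F(0)[0]
for q in (G['eef_pos'],W,E+39*ey,W+20*ey,W-20*ey): 
    u=((proj(s,q)[0]-[350,150])*2.5).astype(int);v=((proj(t,q)[0]-[200,180])*2.5).astype(int);print(u,v)
    cv2.circle(a,tuple(map(int,u)),2,(255,0,0),-1);cv2.circle(b,tuple(map(int,v)),2,(255,0,0),-1)
cv2.imwrite('pics/w.png',np.hstack([a,b])[:,:,::-1])
P,R=pose(0,110);plan(P,R);P,R=pose(0,-24);plan(P,R)
```

```text
[-0.3   0.08  0.41  2.03 -0.56  1.    0.04] [503.1   70.39 281.19] 0.9943905596034183
[95 74] [127 149]
[126 172] [ 99 154]
[301 151] [-70  35]
[124 182] [106 136]
[128 162] [ 91 173]
shift [-7.21 -2.45 18.16] turn [ 0.03  0.22 -0.26]
shift [ -6.7   -2.51 152.16] turn [ 0.03  0.22 -0.26]
```

View pics/w.png

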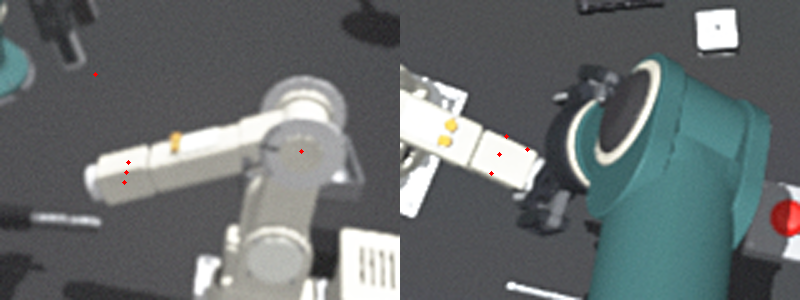

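The wrist block is where the model puts it (centre at about (126,175) in the scene crop, (502,155) in the top crop). I'll descend along the tool axis.

play_rows([
  [-7,-2.5,35,0,0,0,85],
  [-7,-2.5,75,0,0,0,85],
  [-7,-2.5,110,0,0,0,85],
  [-7,-2.5,135,0,0,0,85],
  [-7,-2.5,135,0,0,0,85],
])

```text
time: 14.22
eef_pos: [521.9, 114.5, 157.3]
orientation: [[0.327, 0.932, 0.154], [0.84, -0.362, 0.405], [0.434, -0.003, -0.901]]
ft_force: [-0.3, -0.0, 0.4]
finger_gap: 0.994
gripper_force: 0.0
```

play_rows([
  [0,0,9,0,0,0,85],
  [0,0,17,0,0,0,85],
  [0,0,17,0,0,0,85],
])

```text
time: 14.6
eef_pos: [525.1, 122.5, 143.6]
orientation: [[0.325, 0.933, 0.157], [0.839, -0.361, 0.407], [0.436, -0.001, -0.9]]
ft_force: [0.1, -0.2, -0.3]
finger_gap: 0.995
gripper_force: 0.0
```

Run:
```python
from arm import *
G=get_state();print(G)
P,R=pose(0,-24);plan(P,R)
s=optics.grab_frame('scene')
cv2.imwrite('pics/w2.png',cv2.resize(s['color'][160:250,360:480],(800,600),interpolation=2)[:,:,::-1])
```

```text
{'time': 14.6, 'joint_positions': array([-0.31,  0.31,  0.32,  2.13, -0.83,  0.73,  0.25]), 'joint_velocities': array([-0.  , -0.01,  0.01, -0.  ,  0.01,  0.  , -0.01]), 'joint_efforts': array([ -0.03, -36.83,   1.99, -19.44,  -1.04,   0.34,   0.05]), 'eef_pos': array([525.06, 122.5 , 143.62]), 'orientation': array([[ 0.33,  0.93,  0.16],
       [ 0.84, -0.36,  0.41],
       [ 0.44, -0.  , -0.9 ]]), 'ft_force': array([ 0.09, -0.16, -0.32]), 'torque': array([-0.45,  0.18, -0.01]), 'gripper_force': 0.0, 'finger_gap': 0.9953970680411148}
shift [-0.16 -0.65  0.8 ] turn [ 0.1   0.17 -0.28]
```

View pics/w2.png

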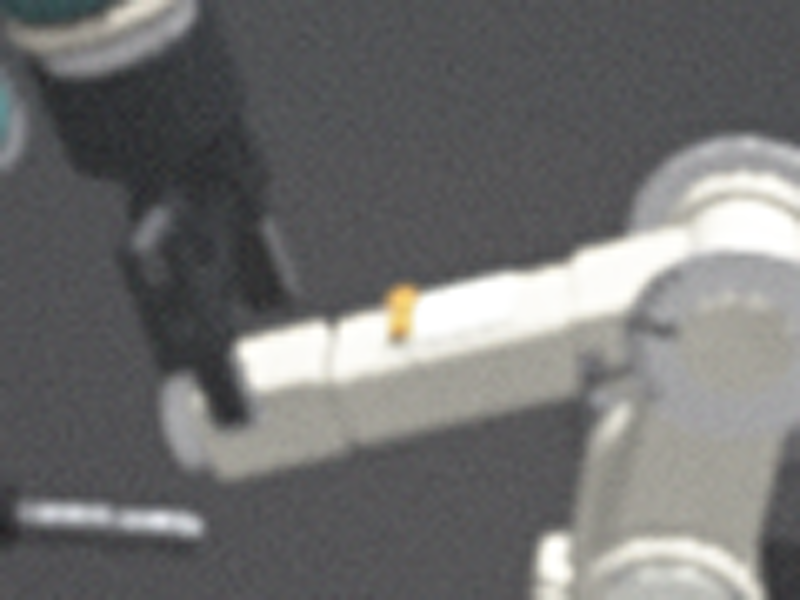

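The finger sits near the block's outer end (tip at about (235,420), block centre about (275,420)) and a bit shallow. I'll shift inward and deeper, then close.

play_rows([
  [6,0,0,0,0,0,85],
  [12,0,5,0,0,0,85],
  [12,0,10,0,0,0,85],
  [12,0,10,0,0,0,85],
], newtons=30)

```text
time: 15.15
eef_pos: [530.2, 136.9, 139.4]
orientation: [[0.325, 0.933, 0.156], [0.84, -0.36, 0.406], [0.435, -0.001, -0.9]]
ft_force: [-0.0, 0.1, -0.6]
finger_gap: 0.997
gripper_force: 0.0
```

play_rows([
  [0,0,0,0,0,0,55],
  [0,0,0,0,0,0,45],
  [0,0,0,0,0,0,30],
  [0,0,0,0,0,0,30],
  [0,0,0,0,0,0,30],
])

```text
time: 15.78
eef_pos: [529.0, 137.1, 140.1]
orientation: [[0.325, 0.933, 0.154], [0.839, -0.359, 0.408], [0.436, -0.003, -0.9]]
ft_force: [-5.7, -1.4, 4.8]
finger_gap: 0.461
gripper_force: 30.9
```

play_rows([
  [0,0,0,0,0,0,30],
  [0,0,0,0,0,0,30],
], newtons=80)

```text
time: 16.02
eef_pos: [529.0, 137.0, 140.3]
orientation: [[0.325, 0.933, 0.154], [0.839, -0.359, 0.408], [0.436, -0.003, -0.9]]
ft_force: [-7.2, -2.0, 7.2]
finger_gap: 0.451
gripper_force: 79.6
```

```bash
cat > arc.py <<'E'
from arm import *
import sys
G=get_state();P0=np.array(G['eef_pos']);R0=np.array(G['orientation']);print(G['joint_positions'],P0,G['ft_force'],G['finger_gap'],G['gripper_force'])
for dq in map(float,sys.argv[1:]):
    Q=Ro.from_rotvec(-dq*ey).as_matrix()
    plan(E+Q@(P0-E),Q@R0,P0,R0)
f=(P0-E)@ex,(P0-E)@z
print('tcp rel elbow',f)
E
python3 arc.py .04 .08 .12 .16 .2
```

```text
[-0.33  0.32  0.31  2.12 -0.84  0.71  0.24] [528.97 137.03 140.26] [-7.16 -1.97  7.2 ] 0.45053337714629144 79.58188891410828
shift [-1.18 -0.01 -7.34] turn [-0.01 -2.29  0.  ]
shift [ -2.07  -0.01 -14.71] turn [-0.02 -4.58  0.01]
shift [ -2.66  -0.02 -22.12] turn [-0.03 -6.88  0.01]
shift [ -2.95  -0.03 -29.54] turn [-0.04 -9.17  0.01]
shift [ -2.95  -0.04 -36.98] turn [ -0.06 -11.46   0.02]
tcp rel elbow (np.float64(149.9949884664665), np.float64(-109.60223685672062))
```

play_rows([
  [-1.2,0,-7.3,0,-2.3,0,30],
  [-2.1,0,-14.7,0,-4.6,0,30],
  [-2.7,0,-22.1,0,-6.9,0,30],
  [-3,0,-29.5,0,-9.2,0,30],
  [-3,0,-37,0,-11.5,0,30],
])

```text
time: 16.65
eef_pos: [522.1, 119.4, 171.5]
orientation: [[0.35, 0.933, 0.085], [0.904, -0.36, 0.23], [0.246, -0.004, -0.969]]
ft_force: [-2.4, 1.8, -0.9]
finger_gap: 0.451
gripper_force: 81.4
```

```bash
python3 arc.py .04 .08 .12 .16 .2
```

```text
[-0.52  0.27  0.43  2.04 -0.47  0.8  -0.16] [522.13 119.43 171.49] [-2.4   1.75 -0.91] 0.45109607148486286 81.3994824886322
shift [-1.23 -0.01 -7.34] turn [-0.01 -2.29  0.01]
shift [ -2.17  -0.02 -14.73] turn [-0.03 -4.58  0.01]
shift [ -2.81  -0.04 -22.15] turn [-0.04 -6.88  0.02]
shift [ -3.16  -0.06 -29.59] turn [-0.05 -9.17  0.02]
shift [ -3.2   -0.07 -37.03] turn [ -0.06 -11.46   0.03]
tcp rel elbow (np.float64(168.87133953235605), np.float64(-78.37096657953524))
```

play_rows([
  [-1.2,0,-7.3,0,-2.3,0,30],
  [-2.2,0,-14.7,0,-4.6,0,30],
  [-2.8,0,-22.1,0,-6.9,0,30],
  [-3.2,0,-29.6,0,-9.2,0,30],
  [-3.2,0,-37,0,-11.5,0,30],
])

```text
time: 17.27
eef_pos: [517.7, 108.0, 206.5]
orientation: [[0.361, 0.933, 0.013], [0.931, -0.361, 0.046], [0.047, -0.004, -0.999]]
ft_force: [-3.8, 1.1, -2.2]
finger_gap: 0.455
gripper_force: 81.4
```

```bash
python3 arc.py .04 .08 .12
```

```text
[-0.66  0.26  0.49  1.94 -0.2   0.96 -0.44] [517.68 108.   206.54] [-3.82  1.12 -2.18] 0.4548121932960034 81.41524314880371
shift [-1.24 -0.02 -7.35] turn [-0.01 -2.29  0.01]
shift [ -2.19  -0.04 -14.73] turn [-0.03 -4.58  0.02]
shift [ -2.84  -0.06 -22.16] turn [-0.04 -6.88  0.02]
tcp rel elbow (np.float64(181.14242618477488), np.float64(-43.32716433573083))
```

play_rows([
  [-1.2,0,-7.3,0,-2.3,0,30],
  [-2.2,0,-14.7,0,-4.6,0,30],
  [-2.6,0,-19,0,-5.9,0,30],
  [-2.6,0,-19,0,-5.9,0,30],
  [-2.6,0,-19,0,-5.9,0,30],
])

```text
time: 17.9
eef_pos: [516.5, 104.7, 225.1]
orientation: [[0.36, 0.933, -0.023], [0.931, -0.361, -0.049], [-0.054, -0.004, -0.999]]
ft_force: [-5.1, 1.6, -0.6]
finger_gap: 0.451
gripper_force: 81.5
```

```bash
python3 arc.py
python3 - <<'E'
from arm import *
P=np.array(get_state()['eef_pos'])-E;print(np.arctan2(P@z,P@ex)+.631)
s=optics.grab_frame('scene')
for q in (.3,.4,.5,.6):   # pointer tip direction on +y flank
    print(q,(proj(s,[E+39*ey,E+39*ey+50*F(q)[0]])-[380,160]).ravel()*10, 'zero')
cv2.imwrite('pics/z.png',cv2.resize(s['color'][165:225,420:500],(800,600),interpolation=2)[:,:,::-1])
for q in (0,.4,.45,.5,.55,.6): print(q,((proj(s,[E+39*ey,E+41*ey+44*F(q)[0],E+41*ey+60*F(q)[0]])-[420,165])*10).ravel())
E
```

```text
[-0.72  0.27  0.51  1.88 -0.1   1.06 -0.54] [516.46 104.71 225.13] [-5.09  1.61 -0.55] 0.45142235964603744 81.51273965835571
tcp rel elbow (np.float64(184.6430907704692), np.float64(-24.73922748544382))
0.49780918047324807
0.3 [907.52 507.92 707.91 503.05] zero
0.4 [907.52 507.92 709.06 486.67] zero
0.5 [907.52 507.92 712.2  470.43] zero
0.6 [907.52 507.92 717.29 454.49] zero
0 [507.52 457.92 338.58 500.55 278.15 514.28]
0.4 [507.52 457.92 332.43 443.42 269.21 436.66]
0.45 [507.52 457.92 333.62 436.24 270.74 426.88]
0.5 [507.52 457.92 335.24 429.12 272.87 417.16]
0.55 [507.52 457.92 337.3  422.06 275.58 407.53]
0.6 [507.52 457.92 339.78 415.09 278.88 398.01]
```

View pics/z.png

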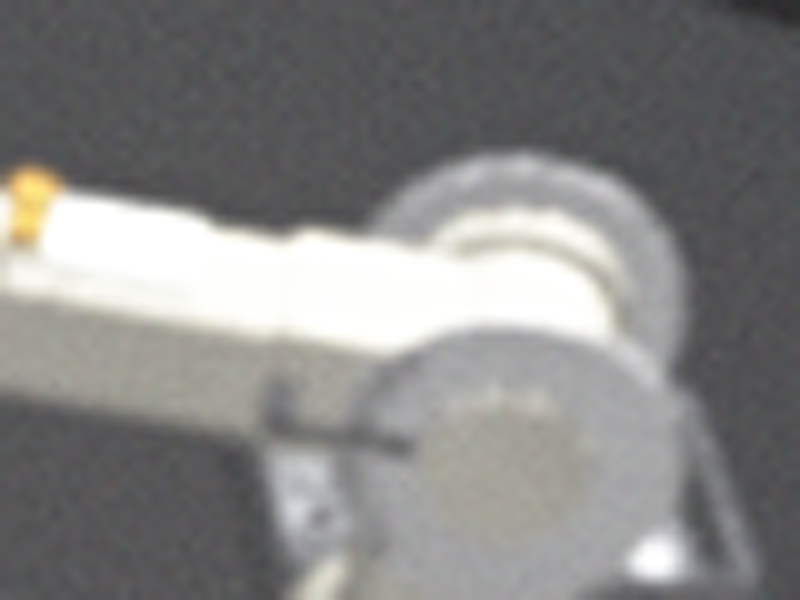

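The pointer at (285–350, 435) runs straight into the long zero mark at (370–415, 443). The arc travelled works out to 0.498 rad and the grip is holding at about 81 N, so I'm handing in.

```bash
python3 -c "
from h import *
print(env.sign_off())"
```

```text
the job is handed in; nothing more can be done
None
```

I swung the valve lever to its stop and let it return to rest. I then raised the forearm to the zero mark (about 0.498 rad by my measurement) and handed the job in with the wrist still gripped; no verdict came back.

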